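# Set the milk warmer's dial to the marked setting and start it

### The arm

A 6-joint arm with a two-finger parallel gripper is mounted at the origin on the work surface. World frame = base frame: x ahead of the robot, y to its left, z up, the work surface at z = 0. Lengths are in mm, angles in rad, forces in N, time in s.
With the tool pointing down it reaches from about 350 to 975 mm from the base axis. Payload 7.1 kg.
Tool frame: the origin (TCP) lies between the finger pads; the fingertips stand 17 mm ahead of it and the grasp point (between the pads) lies 2 mm behind it (tip_reach is the y of the fingertips in the tool frame, in mm); y points along the fingers, x is the direction in which the jaws open and shut, and the axes are right-handed (so a half turn about y gives the same grasp; the last joint's range is limited). The gripper opens to 88 mm and grips with 3 to 60 N. Pads are 20 mm wide; open, the fingers measure 115 mm over their backs; the gripper's body (75 mm by 178 mm) begins 61 mm behind the grasp point.
Start: joints at [-0.019, 0.423, 1.63, -0, 1.089, -0.019], TCP at [624.984, 0.026, 239.675] pointing down, gripper open.
Joint ranges: [-3, 3], [-0.9, 2.11], [0.09, 2.58], [-1.31, 4.45], [0.11, 2.69], [-2.54, 2.54]. Speed limits (rad/s): [2.39, 2.39, 3.01, 3.14, 3.14, 3.14].

### API

Orientations are given as a rotation vector (axis times angle).
In Python, from workcell import get_obs, get_image, camera_model, close_job, silhouettes, tip_of, tip_reach gives the robot as it stands. The module is installed in compiled form; this text tells all that it offers.
- The arm moves only by the tool arm_command, never from a script. Its argument "targets" is a list of rows, each a list of 4 numbers: the shift along the tool's x, y, z in mm, then the turn about the tool's y in rad. A call has 1 to 20 rows; each row shifts and turns the commanded pose from where the row before left it, along the tool's axes as they then stand; what a row does not reach is not made up. A row lasts 1/12 s, in which the tool goes at most 41.7 mm and 7.16 degrees, less where a joint would pass 70% of its speed; a pose out of reach is approached as far as the arm can. A call is refused whole if a number of a shift passes 41.7 or a number of a turn 0.125, either way. A call with a gripper value outside its range is refused whole. "gripper" is the opening in per cent of the stroke, from 0 (shut) to 100 (fully open), set as the call begins (left out, the last holds). The fingers move at their own pace and stop on an object; the grip force is fixed at half the most. Time passes only in rows, so rows that do not move let the fingers close. It gives the time, the measured TCP pose, the force and the opening at its end, in the units of the state.
- get_obs(): the state, without advancing time (a new reading comes with each control period).
- get_image(name): name is "scene" or "side" or "wrist"; returns the picture (384x512x3 uint8, blue, green, red); there is no depth.
- camera_model(name): a dict with "mtx" (3x3 intrinsics, pixels), "position" and "orientation" of the camera in the world. Camera axes: x right, y up, looking along -z (the intrinsics and any distortion apply to the point x, -y, -z); pixel columns grow to the right and rows downward; lengths in mm; the calibration is good to about 2 mm. A picture is of the moment at which its call begins: read the wrist's pose just before it. camera_model takes no time and is no camera call; for the wrist camera it gives the pose at the moment of the call.
- close_job(): hands the job in, once; it reports no verdict.
Trained networks look in the newest picture that a camera, given by its name, has taken for a name from the list of things; names that differ only in an ending like _2 or _b are one class to them, and where a whole thing is asked for, a point or a joint stands for the part that bears it (a point fixed in the world has none). Each returns a list of dicts, best first, with "conf" (0 to 1); they miss things now and then, are a little off and sometimes report something else, mostly with a low value. They report only what shows in the picture. A call takes as long as a camera call.
- silhouettes(camera, thing): "pixels" (384x512 bool, what is visible of it) and "at" ([column, row] in pixels, amid what is visible of it).
- tip_of(camera, thing): "at" ([column, row] in pixels: a listed point, or the origin of a listed thing).
The state is a dict: "t": time; "qpos": joint angles; "qvel": joint speeds; "joint_torque": joint torques, N m; "ee_pos": TCP position; "orientation": TCP orientation; "ft_force": force on the tool from outside, world axes, zero at the start; "moment": the same for the moment, N m; "width": finger opening in mm.
Only numpy, scipy, OpenCV 4.12 (cv2) and the standard library are available. Lean on these libraries where they do the work, as an engineer would, in place of code of your own. Each camera call takes 0.05 s, during which the arm holds its last target. There are 200 camera calls.

### The job

The barista has stuck an orange marker beside one setting of the milk warmer's big knurled dial. With a fingertip, and without grasping anything, turn the dial click by click until its white pointer has clicked into the setting at the orange marker, then press the green start button all the way down and let it spring back. Leave the milk jug, the cups, the tubs and the water bottle where they stand.

Things in the scene. Friction and masses are not known exactly. Their poses are not given: they have to be found in the camera images.
- warmer: countertop milk warmer, fixed: a steel box 250 x 390 mm (its x, y), its flat black deck 70 mm above the counter. Origin at the centre of its underside; x towards the back, y to the left as seen from the robot at yaw 0. The dial is on its left half, the heating zone with the jug on its right half
- dial_top (a point): centre of the top face of the dial, on its upright axis. The dial is a round knob 92 mm in diameter (too wide for most grippers), knurled rim, flat level top 22 mm above the deck; a white pointer line on top runs from the centre to the rim. The top is rigid; its friction with a fingertip can be as low as about 0.4, so that a fingertip pressed on it with some 10 N about 35 mm from the axis and moved round the axis turns it, and one pressed lightly or near the axis slips
- pointer (a point): point 62 mm out from the dial's axis along the white pointer line, 3 mm above the deck; it turns with the dial and lies at the marker when the dial is set right
- dial (a joint): dial angle in rad, growing clockwise seen from above; 0 in the middle setting, where it starts, with the pointer towards the warmer's -x side. Five settings, 0.698 rad (40 degrees) apart at -1.396, -0.698, 0, 0.698, 1.396, each a detent into which the dial pulls itself when let go within about 0.25 rad; stops at -1.75 and 1.75. Peak resisting torque (detent and friction) about 0.08 N m. A released dial rests within 0.06 rad of a setting
- marker: orange round marker, 22 mm in diameter, 3 mm thick, stuck on the deck 62 mm from the dial's axis, at one of the four settings other than the middle one. Origin at the centre of its underside
- start_top (a point): centre of the top of the green round start button, 28 mm in diameter, in a grey housing on the deck near the front edge; pressed straight down
- start (a joint): travel of the start button in m: 0 released, 0.006 fully down (about 5 N); it springs back
- jug: steel milk jug standing on the warmer's heating zone, 90 mm wide, 95 mm tall, handle reaching 70 mm from its centre; loose, leave alone. Origin at the centre of its underside
- cups: stack of white paper cups on the counter to the left, 86 mm wide, 135 mm tall; loose, leave alone. Origin at the centre of its underside
- tubs: pile of three lidded amber sauce tubs on the counter to the right, 78 mm wide, 108 mm tall; loose, leave alone. Origin at the centre of its underside
- water: water bottle with orange cap on the counter to the right, 62 mm wide, 190 mm tall; loose, leave alone. Origin at the centre of its underside

How it is judged (in metres and radians):
On the way, in this order (a step that is already met when the one before it is completed fails the run):
1. the dial stands still at the setting with the orange marker (horizontal distance between pointer and marker below 0.008 m and velocity of joint dial between -0.05 and 0.05 rad/s), for 0.3 s.
2. with the dial there, the start button is pressed down (horizontal distance between pointer and marker below 0.008 m and value of joint start above 0.0045 m), for 0.05 s.
At the end, for the whole second after the job is handed in: the dial rests in the setting at the orange marker (pointer point within 8 mm of the marker's centre, seen from above), the start button has been pressed at least 4.5 mm down after that and has sprung back to within 1.5 mm, and the jug, cups, tubs and bottle stand upright (all of step 1 and value of joint start below 0.0015 m and angle between each of jug, cups, tubs, water's own z axis and vertical below 0.15 rad); the robot touches nothing.
It fails at once if the milk jug is lifted or shifted by more than 20 mm (distance of jug from where it was at the start of the episode above 0.02 m).
It fails at once if the stack of cups is lifted or shifted by more than 20 mm (distance of cups from where it was at the start of the episode above 0.02 m).
It fails at once if the pile of tubs is lifted or shifted by more than 20 mm (distance of tubs from where it was at the start of the episode above 0.02 m).
It fails at once if the water bottle is lifted or shifted by more than 20 mm (distance of water from where it was at the start of the episode above 0.02 m).
It also fails if it takes over 51 s, if anything falls off the work surface, if the arm or the gripper's body presses on something with over 40 N, if the wrist force passes 120 N, or if a joint passes its speed limit or range.

## Working session

There is one attempt and no reset: what is moved stays moved. The work goes in short steps, Python scripts to look and compute and a tool call to move; the robot and the scene stay as the last step left them, time stands still between calls to the robot, and variables do not carry over. Pictures are saved under pics/ and viewed, about 8 in all and at most 12, crops included, and the job is handed in when it is done.

Besides the shell and the picture viewer there is one more tool, called after ">>>" by a JSON object that holds its "name" and its "arguments". arm_command: Moves the arm, as the interface text tells. Its arguments: {"type":"object","properties":{"targets":{"type":"array","items":{"type":"array","items":{"type":"number"}}},"gripper":{"type":"number"}},"required":["targets"]}

```bash
mkdir -p pics; cat > h.py <<'E'
import numpy as np, cv2
from scipy.spatial.transform import Rotation as R
from workcell import *
def ray(cam,px):
    m=camera_model(cam); K=np.array(m["mtx"]); o=np.array(m["orientation"],float)
    rot=R.from_matrix(o) if o.shape==(3,3) else (R.from_rotvec(o) if o.size==3 else R.from_quat(o))
    d=cv2.undistortPoints(np.array([[px]],float),K,np.array(m.get("dist",np.zeros(5)),float))[0,0]
    return np.array(m["position"],float), rot.apply([d[0],-d[1],-1])
def at_z(cam,px,z):
    p,d=ray(cam,px); return p+d*(z-p[2])/d[2]
def tri(obs):
    A=np.zeros((3,3));b=np.zeros(3)
    for c,px in obs:
        p,d=ray(c,px); d/=np.linalg.norm(d); M=np.eye(3)-np.outer(d,d); A+=M;b+=M@p
    return np.linalg.solve(A,b)
E
python3 - <<'E'
from h import *
print(camera_model("scene")); print(get_obs())
Z=dict(dial_top=92,pointer=73,marker=70,start_top=None,warmer=0,jug=70,cups=0)
ims={c:get_image(c) for c in("scene","side","wrist")}
for c in ims: cv2.imwrite(f"pics/{c}0.png",ims[c])
for t in Z:
    o=[]
    for c in ims:
        r=tip_of(c,t)
        for k in r[:2]: print(t,c,np.round(k["at"],1),round(k["conf"],2), np.round(at_z(c,k["at"],Z[t] if Z[t] is not None else 85),1))
        if r and r[0]["conf"]>.4:o.append((c,r[0]["at"]))
    if len(o)>1: print("  tri",np.round(tri(o),1))
cv2.imwrite("pics/both.png",cv2.resize(np.hstack([ims["scene"],ims["side"]]),(800,300)))
E
```

```text
{'mtx': array([[487.10782395,   0.        , 256.80238311],
       [  0.        , 487.10782395, 188.97233271],
       [  0.        ,   0.        ,   1.        ]]), 'position': array([1613.4462271 ,  225.22927357,  903.28104752]), 'orientation': array([0.64673526, 0.82313714, 1.63316432])}
{'t': 0.0, 'qpos': array([-1.90199486e-02,  4.23818770e-01,  1.63067609e+00, -6.91556693e-06,
        1.08861591e+00, -1.90008642e-02]), 'qvel': array([ 0.0010583 , -0.00113881,  0.00158289, -0.0002111 ,  0.00230125,
        0.00091497]), 'joint_torque': array([ 1.28069914e-03, -5.44622147e+01, -2.73670936e+01,  6.42951974e-02,
        2.27214623e-02, -1.51321510e-04]), 'ee_pos': array([6.24471633e+02, 2.15086003e-02, 2.38920931e+02]), 'orientation': array([-1.57077326e+00,  1.20466704e-03,  1.17973400e-03]), 'ft_force': array([-0.65703696, -0.17415481,  0.27726618]), 'moment': array([ 0.02225028,  0.03797128, -0.02693455]), 'width': 88.05627965833145}
dial_top scene [295.  194.7] 0.98 [573.7  96.9  92. ]
dial_top scene [133.7 177. ] 0.28 [ 580.5 -368.7   92. ]
dial_top side [230.1 206.2] 0.69 [594. 
[... 631 characters left out ...]
.1 177.5] 0.44 [503.7 -11.5  85. ]
start_top side [245.7 225.4] 0.54 [540.6 159.1  85. ]
start_top side [264.2 186. ] 0.43 [525.3 -10.7  85. ]
start_top wrist [151.5 185.4] 0.95 [518.6  -6.1  85. ]
  tri [525.6  14.5  50.1]
warmer scene [259.2 222.6] 0.87 [601.9   2.6   0. ]
warmer side [239.3 209.2] 0.6 [594.3   2.    0. ]
warmer wrist [229.5 165.9] 0.89 [595.9  -4.5   0. ]
  tri [595.6  -2.2  -4.3]
jug scene [228.2 198.7] 0.69 [598.8 -84.8  70. ]
jug side [243.9 170. ] 0.98 [602.2 -96.9  70. ]
jug wrist [224.1 247.9] 0.67 [592.5 -89.3  70. ]
  tri [597.6 -86.2  74.1]
cups scene [425.2 232.1] 0.63 [552.5 455.5   0. ]
cups side [209.8 353.2] 0.81 [549.8 458.8   0. ]
  tri [550.1 456.6  -2.6]
```

View pics/scene0.png

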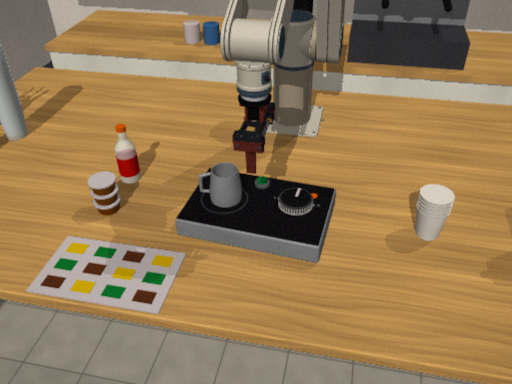

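View pics/wrist0.png

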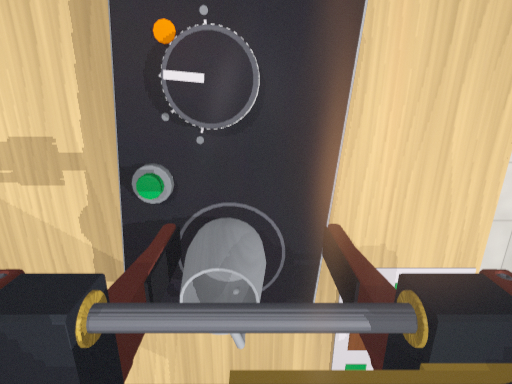

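The pictures show the dial at wrist pixel (210,77) with its pointer to -x (pixel 165,75). The marker is at (163,31), which is one setting clockwise (+0.698), and the measured dial-to-marker radius is 62 mm, as it should be. The button is at (150,185) and the jug's handle points to -y. The warmer is yawed about -0.07 rad. I'll hover over the dial 35 mm to the +y side of its axis.

>>> {"name": "arm_command", "arguments": {"targets": [[-10,0,34,0],[-10,0,34,0],[-10,0,34,0],[-11,0,34,0],[0,25,0,0],[0,25,0,0],[0,25,0,0],[0,25,0,0],[0,10,0,0],[0,0,0,0],[0,0,0,0]], "gripper": 0}}

```text
t: 2.12
ee_pos: [584.2, 136.0, 129.9]
orientation: [-1.571, 0.0, 0.0]
ft_force: [0.3, -0.4, 0.3]
width: 18.2
```

```bash
python3 - <<'E'
from h import *
o=get_obs();print(o["t"],o["ee_pos"],o["width"],o["ft_force"])
im=get_image("wrist");cv2.imwrite("pics/w1.png",im)
for t,z in dict(dial_top=92,pointer=73,marker=70,start_top=85).items():
    for k in tip_of("wrist",t)[:2]: print(t,np.round(k["at"],1),round(k["conf"],2),np.round(at_z("wrist",k["at"],z),1))
E
```

```text
2.1167 [584.18491854 136.00305563 129.87329782] 18.15865350847707 [ 0.2660671  -0.35228298  0.32805205]
dial_top [253.2 275.2] 0.88 [586.8  96.8  92. ]
marker [193.9 201.9] 0.85 [542.6 145.4  70. ]
start_top [250.3 272.2] 0.33 [584.5  94.7  85. ]
```

View pics/w1.png

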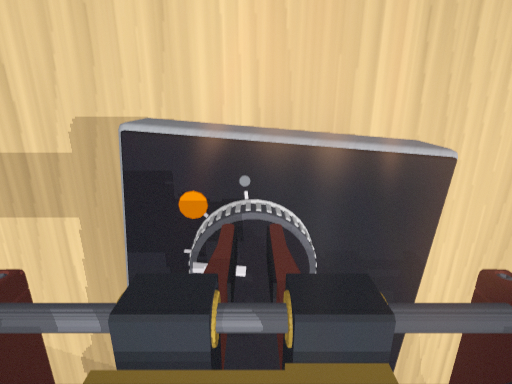

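The picture shows the fingers over the dial's top and still closing. The marker is at (194,203), the dial's centre at about column 253, and nothing else is close. I'll finish closing and lower slowly.

>>> {"name": "arm_command", "arguments": {"targets": [[2,0,-2,0],[0,6,0,0],[0,6,0,0],[0,5,0,0],[0,0,0,0],[0,1,0,0],[0,1,0,0],[0,1,0,0],[0,1,0,0],[0,0,0,0]]}}

```text
t: 3.2
ee_pos: [586.4, 134.1, 109.3]
orientation: [-1.571, -0.001, -0.001]
ft_force: [-1.4, -0.6, 3.5]
width: 0.4
```

>>> {"name": "arm_command", "arguments": {"targets": [[0,1,0,0],[0,1,0,0],[0,0,0,0]]}}

```text
t: 3.45
ee_pos: [587.5, 134.2, 109.2]
orientation: [-1.57, -0.003, -0.003]
ft_force: [-3.6, -0.9, 17.4]
width: 0.6
```

>>> {"name": "arm_command", "arguments": {"targets": [[2.04,0,-0.06,0.06],[2.04,0,-0.06,0.06],[2.04,0,-0.06,0.06],[2.04,0,-0.06,0.06],[2.04,0,-0.06,0.06],[2.04,0,-0.06,0.06],[2.04,0,-0.06,0.06],[2.04,0,-0.06,0.06],[2.04,0,-0.06,0.06],[2.04,0,-0.06,0.06],[2.04,0,-0.06,0.06],[2.04,0,-0.06,0.06],[0,0,0,0]]}}

```text
t: 4.53
ee_pos: [608.9, 124.4, 109.1]
orientation: [-1.497, 0.565, -0.567]
ft_force: [-6.7, -5.8, 20.6]
width: 0.4
```

```bash
python3 - <<'E'
from h import *
im=get_image("wrist");s=get_image("scene")
c=cv2.resize(s[150:260,160:360],(800,440),interpolation=cv2.INTER_CUBIC)
cv2.imwrite("pics/w2.png",im);cv2.imwrite("pics/s2.png",c)
for cam in("wrist","scene"):
  for t,z in dict(pointer=73,marker=70).items():
    for k in tip_of(cam,t)[:2]: print(cam,t,np.round(k["at"],1),round(k["conf"],2),np.round(at_z(cam,k["at"],z),1))
E
```

```text
wrist pointer [159.8 268. ] 0.56 [539.7 143.7  73. ]
wrist marker [163.3 261.8] 0.78 [543.2 144.8  70. ]
scene pointer [314.8 194.8] 0.66 [539.3 147.8  73. ]
scene marker [310.8 194.7] 0.54 [537.1 136.5  70. ]
```

View pics/w2.png

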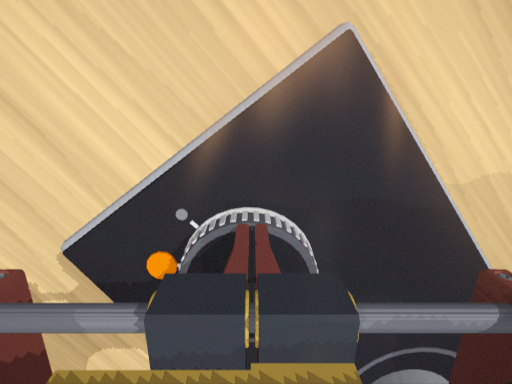

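The wrist picture shows the pointer hidden by the gripper. The network puts it at (159.8,268), about 4 mm from the marker at (163,262). I'll lift, and turn the tool by -1.5 rad so the gripper's body will be clear of the jug at the button.

>>> {"name": "arm_command", "arguments": {"targets": [[0,-3,0,0],[0,-20,0,0],[0,-30,0,0],[0,-30,0,0],[0,0,0,-0.12],[0,0,0,-0.12],[0,0,0,-0.12],[0,0,0,-0.12],[0,0,0,-0.12],[0,0,0,-0.12],[0,0,0,-0.12],[0,0,0,-0.12],[0,0,0,-0.12],[0,0,0,-0.12],[0,0,0,-0.12],[0,0,0,-0.12],[0,0,0,-0.06],[0,0,0,0]]}}

```text
t: 6.33
ee_pos: [608.4, 125.7, 189.6]
orientation: [-1.483, -0.612, 0.611]
ft_force: [0.3, -0.1, -0.6]
width: 0.6
```

```bash
cat > look.py <<'E'
import sys
from h import *
o=get_obs();print(o["t"],o["ee_pos"],o["orientation"])
im=get_image("wrist");get_image("scene");get_image("side");cv2.imwrite(f"pics/{sys.argv[1]}.png",im)
for cam in("wrist","scene","side"):
  for t,z in dict(pointer=73,marker=70,dial_top=92,start_top=85).items():
    for k in tip_of(cam,t)[:1]: print(cam,t,np.round(k["at"],1),round(k["conf"],2),np.round(at_z(cam,k["at"],z),1))
E
python3 look.py w3
```

```text
6.3333 [608.38159963 125.67060905 189.63156035] [-1.48287443 -0.61150034  0.61143587]
wrist marker [211.2 121.1] 0.66 [538.8 146.   70. ]
wrist dial_top [210.7 199.9] 0.67 [584.9  98.9  92. ]
wrist start_top [ 78.  226.4] 0.81 [515.6  -9.9  85. ]
scene pointer [313.  194.3] 0.88 [538.  142.6  73. ]
scene marker [309.8 195.1] 0.57 [539.4 134.   70. ]
scene dial_top [296.7 198.2] 0.69 [588.  103.7  92. ]
side pointer [248.3 228.5] 0.76 [534.7 155.9  73. ]
side marker [242.1 224.5] 0.6 [553.8 141.4  70. ]
side dial_top [230.8 205.8] 0.56 [592.6 101.   92. ]
```

View pics/w3.png

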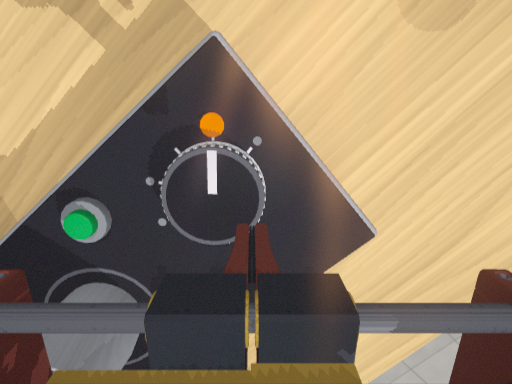

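The picture shows the pointer line from (212,193) to (212,150) aimed straight at the marker (211,125), so it has clicked in. The button is at (81,224). I'll go over the button with the tips still high, and triangulate it from the earlier views to get its height.

>>> {"name": "arm_command", "arguments": {"targets": [[-31.5,0,-6.2,0],[-31.5,0,-6.2,0],[-31.5,0,-6.2,0],[-31.5,0,-6.2,0],[-31.5,0,-6,0],[0,0,0,0],[0,0,0,0]]}}

```text
t: 7.67
ee_pos: [517.6, -8.1, 190.0]
orientation: [-1.484, -0.608, 0.608]
ft_force: [-0.1, -0.3, -0.4]
width: 0.7
```

```bash
python3 look.py w4
```

```text
7.6667 [517.62076052  -8.07736657 189.96143683] [-1.48400538 -0.60795789  0.60750076]
wrist marker [394.5  84. ] 0.96 [539.2 146.4  70. ]
wrist dial_top [395.8 163.9] 0.7 [584.6 101.   92. ]
wrist start_top [254.2 192.1] 0.67 [518.8  -2.6  85. ]
scene pointer [313.7 193.4] 0.9 [533.5 144.   73. ]
scene marker [311.1 195.4] 0.55 [540.1 137.7  70. ]
scene dial_top [296.8 197.1] 0.8 [583.2 103.2  92. ]
scene start_top [426.  233.1] 0.54 [655.7 435.5  85. ]
side pointer [249.7 227.3] 0.58 [532.3 150.9  73. ]
side marker [246.2 226.7] 0.37 [542.  147.3  70. ]
side dial_top [232.2 208.7] 0.76 [586.3 111.7  92. ]
side start_top [246.2 169.4] 0.51 [591.4 -80.   85. ]
```

View pics/w4.png

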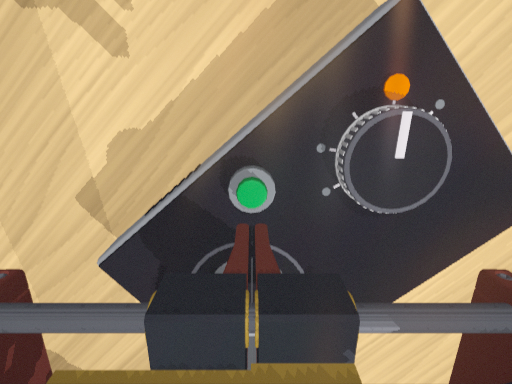

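```bash
python3 - <<'E'
from h import *
o=get_obs();m=camera_model("wrist");T=R.from_rotvec(o["orientation"]);C=R.from_rotvec(m["orientation"])
off=T.inv().apply(np.array(m["position"])-o["ee_pos"]);rel=T.inv()*C
P={"wrist0":([624.47,.02,238.92],[-1.57077,.0012,.0012]),"w3":([608.38,125.67,189.63],[-1.48287,-.6115,.61144]),"w4":(o["ee_pos"],o["orientation"])}
K=m["mtx"];A=np.zeros((3,3));b=np.zeros(3);L=[]
for n,(p,r) in P.items():
    im=cv2.cvtColor(cv2.imread(f"pics/{n}.png"),cv2.COLOR_BGR2HSV)
    g=cv2.inRange(im,(45,120,60),(80,255,255));k,_,st,ce=cv2.connectedComponentsWithStats(g)
    i=1+st[1:,4].argmax();px=ce[i]
    t=R.from_rotvec(r);c=np.array(p)+t.apply(off);d=(t*rel).apply([(px[0]-K[0,2])/K[0,0],-(px[1]-K[1,2])/K[1,1],-1])
    d/=np.linalg.norm(d);M=np.eye(3)-np.outer(d,d);A+=M;b+=M@c;L.append((c,d));print(n,px,st[i],c)
x=np.linalg.solve(A,b);print(x,[np.linalg.norm(np.cross(x-c,d)) for c,d in L])
E
```

```text
wrist0 [149.48837209 185.76565295] [136 173  28  26 559] [624.95497031  84.0105244  383.17384851]
w3 [ 79.93375 224.1975 ] [ 63 209  35  30 800] [549.36183612 185.4308408  333.8843394 ]
w4 [251.34811828 192.3561828 ] [236 177  31  31 744] [459.2460954   52.87045251 333.90738927]
[516.3175906   -5.45610227  86.9313552 ] [np.float64(0.5722225467219209), np.float64(0.11857726347459835), np.float64(0.5686485034691942)]
```

The three views agree within 0.6 mm: the button's top is at (516.3, -5.5, 87). I'll correct by a few mm and press.

>>> {"name": "arm_command", "arguments": {"targets": [[1,0,2.7,0],[0,30,0,0],[0,30,0,0],[0,18,0,0],[0,0,0,0],[0,2,0,0],[0,2,0,0],[0,2,0,0],[0,2,0,0],[0,0,0,0]]}}

```text
t: 9.25
ee_pos: [517.5, -4.4, 104.4]
orientation: [-1.484, -0.611, 0.608]
ft_force: [-1.7, 0.6, 4.3]
width: 0.9
```

>>> {"name": "arm_command", "arguments": {"targets": [[0,1,0,0],[0,1,0,0],[0,0,0,0]]}}

```text
t: 9.5
ee_pos: [517.6, -4.4, 103.1]
orientation: [-1.484, -0.611, 0.609]
ft_force: [-4.6, 0.3, 15.0]
width: 0.6
```

Force rose steeply at the end, meaning either the end of travel or the housing. I'll back off in small steps to see whether the spring's force profile shows.

>>> {"name": "arm_command", "arguments": {"targets": [[0,0.5,0,0],[0,0,0,0]]}}

```text
t: 9.67
ee_pos: [517.6, -4.4, 103.0]
orientation: [-1.484, -0.611, 0.609]
ft_force: [-5.8, 0.8, 20.4]
width: 0.5
```

>>> {"name": "arm_command", "arguments": {"targets": [[0,-3,0,0],[0,0,0,0],[0,0,0,0]]}}

```text
t: 9.92
ee_pos: [517.5, -4.4, 104.8]
orientation: [-1.484, -0.611, 0.609]
ft_force: [0.5, 1.0, 3.4]
width: 0.6
```

>>> {"name": "arm_command", "arguments": {"targets": [[0,-2,0,0],[0,0,0,0],[0,0,0,0]]}}

```text
t: 10.17
ee_pos: [517.5, -4.5, 106.3]
orientation: [-1.484, -0.611, 0.609]
ft_force: [1.1, 0.2, 3.9]
width: 0.1
```

>>> {"name": "arm_command", "arguments": {"targets": [[0,-2,0,0],[0,0,0,0],[0,0,0,0]]}}

```text
t: 10.42
ee_pos: [517.1, -4.5, 108.2]
orientation: [-1.484, -0.61, 0.61]
ft_force: [0.8, 0.9, 1.8]
width: 0.5
```

The force falls gradually, from 3–4 N to 1.8 N over about 5 mm, before release, and it was rigid at 103. That is a spring pushed to the bottom of its travel. I'll lift away and check.

>>> {"name": "arm_command", "arguments": {"targets": [[0,-10,0,0],[0,-30,0,0],[0,-35,0,0],[0,0,0,0],[0,0,0,0]]}}

```text
t: 10.83
ee_pos: [517.7, -4.5, 185.2]
orientation: [-1.485, -0.612, 0.607]
ft_force: [0.8, 0.2, -0.4]
width: 0.6
```

```bash
python3 look.py w5; python3 - <<'E'
import cv2
cv2.imwrite("pics/cmp.png",cv2.hconcat([cv2.imread(f"pics/{n}.png")[60:240,150:480] for n in("w4","w5")]))
from workcell import *
cv2.imwrite("pics/s5.png",get_image("scene"))
E
```

```text
10.8333 [517.70188012  -4.51519575 185.18460332] [-1.48487533 -0.61231587  0.60743372]
wrist marker [392.5  89.3] 0.68 [535.8 141.8  70. ]
wrist dial_top [394.7 168.5] 0.8 [580.3  98.3  92. ]
wrist start_top [246.2 197.9] 0.67 [513.3  -7.8  85. ]
scene pointer [311.6 195.5] 0.68 [544.1 139.5  73. ]
scene marker [312.7 193.4] 0.58 [530.2 141.   70. ]
scene dial_top [296.  194.2] 0.73 [571.   99.3  92. ]
scene start_top [261.6 178. ] 0.4 [505.8  -9.6  85. ]
side pointer [247.5 224.4] 0.96 [539.9 141.5  73. ]
side marker [236.9 207.4] 0.72 [582.2  78.1  70. ]
side dial_top [233.6 207.6] 0.94 [583.8 106.6  92. ]
side start_top [263.6 182.7] 0.53 [529.7 -25.6  85. ]
```

View pics/cmp.png

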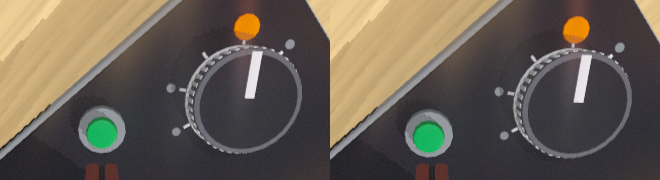

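View pics/s5.png

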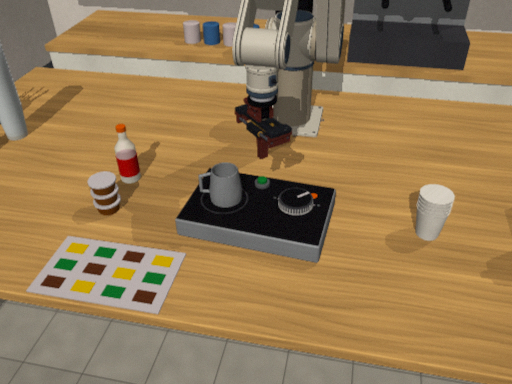

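The close-up shows the button at (428,137), looking the same as before the press. The pointer runs from (579,102) to (586,56), with the marker at (576,29). The scene picture shows the jug, cups, tubs and bottle unmoved. I'll check the pointer angle numerically, because the dial top is seen with parallax.

```bash
python3 - <<'E'
from h import *
im=cv2.imread("pics/w5.png");h=cv2.cvtColor(im,cv2.COLOR_BGR2HSV)
def big(m):
    k,l,st,ce=cv2.connectedComponentsWithStats(m);i=1+st[1:,4].argmax();return ce[i],np.argwhere(l==i)[:,::-1]
w=cv2.inRange(h,(0,0,205),(180,40,255));w[:, :380]=0;w[:100]=0;w[190:]=0;w[:,430:]=0
c,p=big(w);vx,vy,_,_=cv2.fitLine(p.astype(np.float32),cv2.DIST_L2,0,.01,.01).ravel()
s=(p-c)@[vx,vy];e=[at_z("wrist",c+np.array([vx,vy])*q,92) for q in(s.min(),s.max())]
mk,_=big(cv2.inRange(h,(8,200,180),(22,255,255)));m=at_z("wrist",mk,73)
e.sort(key=lambda a:np.linalg.norm(a-m),reverse=True);u=(e[1]-e[0])[:2];L=np.linalg.norm(u);u/=L
print(len(p),e,L,m); d=(m-e[0])[:2];print("lateral offset",d[0]*u[1]-d[1]*u[0],"dist",np.linalg.norm(d),"pointer err",np.linalg.norm(e[0][:2]+62*u-m[:2]))
E
```

```text
442 [array([579.22135785, 103.75124114,  92.        ]), array([553.7346988 , 131.12206782,  92.        ])] 37.399624901494164 [538.42566912 143.36245789  73.        ]
lateral offset -2.8624391332321686 dist 56.86243673553142 pointer err 5.944247225206123
```

```bash
python3 -c "
from workcell import *
print(close_job())"
```

```text
the job is handed in; nothing more can be done
None
```

I turned the dial one click clockwise to the orange marker, pressed the green start button to its bottom, and handed in the job. The clock stood at about 11 s of the 51 s allowed; the hand-in gives no verdict.

- **Dial:** I used the shut fingertips, pressed on top with about 17–20 N, 34 mm from the axis. In the last wrist picture the pointer line passes about 3 mm to the side of the marker's centre, within the 8 mm limit. A cruder figure from the visible end of the line gave 5.9 mm, but that includes an error along the line. The networks' pointer and marker positions scattered by several mm, and some of the scene and side hits were plainly wrong. I relied on the wrist view instead.
- **Start button:** I had no reading of the button's travel. Contact became rigid at up to 20 N. On backing off, the force stayed at 3–4 N and then fell to 1.8 N over about 5 mm, as a spring would. The button looks the same as before the press.
- **Other things:** The jug, cups, tubs and bottle show upright and unmoved in the last scene picture. The gripper ended about 80 mm clear of the button, touching nothing.

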